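Put away the key clamp and shut the tub of key blanks

ROBOT

A 6-joint arm with a two-finger parallel gripper is mounted at the origin on the work surface. World frame = base frame: x ahead of the robot, y to its left, z up, the work surface at z = 0. Lengths are in m, angles in rad, forces in N, time in s.
With the tool pointing down it reaches from about 0.35 to 0.775 m from the base axis. Payload 7.3 kg.
Tool frame: the origin (TCP) lies at the very end of the fingers, on their centre line; the grasp point (between the pads) lies 19 mm behind it; y points along the fingers, x is the direction in which the jaws open and shut, and the axes are right-handed (so a half turn about y gives the same grasp; the last joint's range is limited). The gripper opens to 92 mm and grips with 3 to 60 N. Pads are 19 mm wide; open, the fingers measure 130 mm over their backs; the gripper's body (75 mm by 190 mm) begins 47 mm behind the grasp point.
Start: joints at [-1.295, 0.342, 1.524, -0, 1.275, -0.146], TCP at [0.215, -0.479, 0.227] pointing down, gripper open.
Joint ranges: [-2.53, 2.53], [-0.77, 2.02], [0.04, 2.7], [-1, 4.14], [0.28, 2.66], [-3.11, 3.11]. Speed limits (rad/s): [2.57, 2.57, 3.14, 3.14, 3.14, 3.14].

INTERFACE

Orientations are given as a rotation vector (axis times angle).
In Python, from bench import ctrl gives the robot as it stands.
- The arm moves only by the tool servo_tool, never from a script. Its argument "rows" is a list of rows, each a list of 5 numbers: the finger opening in m, from 0 to 0.0918, then the shift along the tool's x, y, z in m, then the turn about the tool's y in rad. In form: [[grip, tx, ty, tz, turn], ...]. A call has exactly 5 rows; each row shifts and turns the commanded pose from where the row before left it, along the tool's axes as they then stand; what a row does not reach is not made up. A row lasts 1/8 s, in which the tool goes at most 62.5 mm and 10.7 degrees, less where a joint would pass 70% of its speed; a pose out of reach is approached as far as the arm can. A call with a gripper value outside its range is refused whole. The fingers move at their own pace and stop on an object; "newtons" is the grip in N (left out, the last holds). Time passes only in rows, so rows that do not move let the fingers close, or fill a call up. It gives the time, the measured TCP pose, the force and the opening at its end, in the units of the state.
- ctrl.observe(): the state, without advancing time (a new reading comes with each control period).
- ctrl.get_image(name): name is "side" or "top"; returns a dict with "frame" (480x640x3 uint8, red, green, blue), "vfov" (degrees; the focal length in pixels is half the picture's height over the tangent of half this angle, whatever the lens; pixels are square), "cx", "cy" (the principal point, pixels), "T" (4x4, takes a point from camera to world coordinates). Camera axes: x right, y up, looking along -z (the intrinsics and any distortion apply to the point x, -y, -z); pixel columns grow to the right and rows downward; lengths in m; the calibration is good to about 2 mm. A picture is of the moment at which its call begins. There is no depth.
- ctrl.hand_in(): hands the job in, once; it reports no verdict.
The state is a dict: "clock": time; "qpos": joint angles; "joint_vel": joint speeds; "effort": joint torques, N m; "tcp_pos": TCP position; "orientation": TCP orientation; "ft_force": force on the tool from outside, world axes, zero at the start; "ft_torque": the same for the moment, N m; "grip_width": opening from 0.0 (shut) to 1.0 (fully open).
Only numpy, scipy, OpenCV 4.12 (cv2) and the standard library are available. Lean on these libraries where they do the work, as an engineer would, in place of code of your own. Each camera call takes 0.05 s, during which the arm holds its last target. There are 200 camera calls.

TASK

The tub of key blanks was left open, with its lid lying off-centre on the rim and a key clamp standing on the lid. Set the clamp down in the empty bay of the steel tray (do not drop it), then slide the lid over the mouth and press it down all round until it has snapped home, level on the rim. Leave the other things where they are.

Things in the scene. Friction and masses are not known exactly. Their poses are not given: they have to be found in the camera images.
- tub: Open grey round tub, fixed to the bench; origin at the centre of its underside, z up. Body radius 51 to 57 mm, 70 mm high; flat collar at the top, radius 60 mm (z 56 to 70), round a mouth of radius 42 mm. Four spring clips stand 3 mm into the mouth, 8 mm below the rim, at 45, 135, 225 and 315 deg from the tub's x axis; pushing the lid's bead past takes about 5 N each.
- tub_rim (a point): Centre of the tub's mouth, at the height of the rim's flat top, 70 mm above the bench.
- lid: Loose round lid, grey, 80 g, no knob. Origin on its axis at the flange's underside, z up. Flange radius 64, z 0 to 6 mm; solid plug below to z -16, radius 37, with a bead of radius 40.5 at z -16 to -10. Starts level, plug bottom on the rim, 20 to 30 mm off-centre in any direction. Centred but unpressed, its bead rests on the clips, flange 9 mm above the rim; seated, origin = point tub_rim.
- clamp: Key clamp standing on the lid at the start, 0.25 kg, 63 mm high; origin at the centre of its underside, z up. Steel foot 44 mm (x) by 34 mm (y) by 16 mm, a round post of radius 10 mm above it, and a black round knob of radius 13 mm from z 43 to 63 mm, to grasp from above.
- tray: Loose steel tray, 150 mm (x) by 90 mm (y) by 22 mm high, walls 4 mm, floor 4 mm, 0.8 kg; a wall across the middle makes two bays of 69 by 82 mm. Origin at the centre of its underside; the empty bay is on its +x side.
- tray_bay (a point): Centre of the floor of the tray's empty bay, 4 mm above the bench; axes as the tray's.
- parked_clamp: A second clamp of the same shape, standing in the tray's other bay, centred 36.5 mm to the tray's -x side. Bystander. Origin at the centre of its underside.
- shut_tub: A lower tub, already shut, 58 mm high, lid radius 64 mm, 0.8 kg. Bystander. Origin at the centre of its underside.
- oil: Amber oil bottle, radius 24 mm, 135 mm high. Bystander. Origin at the centre of its underside.
- can: Metal can with a paper band, radius 27 mm, 120 mm high. Bystander. Origin at the centre of its underside.

How it is judged:
By the outcome, as a careful person would: the job done as asked, in the order asked, and still so for the second after the job is handed in, with the robot touching nothing.
It also fails if it takes over 72 s, if anything falls off the work surface, if the arm or the gripper's body presses on something with over 40 N, if the wrist force passes 120 N, or if a joint passes its speed limit or range.

## Working session

There is one attempt and no reset: what is moved stays moved. The work goes in short steps, Python scripts to look and compute and a tool call to move; the robot and the scene stay as the last step left them, time stands still between calls to the robot, and variables do not carry over. Pictures are saved under pics/ and viewed, about 8 in all and at most 12, crops included, and the job is handed in when it is done.

Besides the shell and the picture viewer there is one more tool, called by a JSON object that holds its "api" and its "payload", one argument or row to a line. servo_tool: Moves the arm, as the interface text tells. Its arguments: {"type":"object","properties":{"rows":{"type":"array"},"newtons":{"type":"number"}},"required":["rows"]}

```bash
mkdir -p pics; ls
python3 - <<'E'
from bench import ctrl
import cv2
s=ctrl.observe();print({k:s[k] for k in('clock','tcp_pos','orientation','ft_force','grip_width')})
for n in('side','top'):
    d=ctrl.get_image(n);cv2.imwrite(f'pics/{n}0.png',d['frame'][:,:,::-1])
    print(n,{k:d[k] for k in d if k!='frame'})
E
```

```text
pics
{'clock': 0.0, 'tcp_pos': array([ 0.21484599, -0.4785945 ,  0.22605119]), 'orientation': array([-1.37867086,  0.89397497, -0.89209254]), 'ft_force': array([-0.28579132,  0.13011299,  0.13199619]), 'grip_width': 0.9959058251808718}
side {'vfov': 44.45045103814523, 'cx': 323.15278479882494, 'cy': 232.84228295218742, 'T': array([[-0.93890005,  0.1834929 , -0.29119934,  0.2449919 ],
       [-0.34404374, -0.52498418,  0.77847641,  0.85014775],
       [-0.01003016,  0.83109685,  0.55603725,  0.71840923],
       [ 0.        ,  0.        ,  0.        ,  1.        ]])}
top {'vfov': 48.03317345378379, 'cx': 325.24660929019393, 'cy': 235.41040838537086, 'T': array([[ 3.06445710e-03,  9.95115508e-01, -9.86698301e-02,
         4.82369805e-01],
       [-9.99719832e-01,  7.32804850e-04, -2.36584280e-02,
        -8.50919809e-03],
       [-2.34705628e-02,  9.87146862e-02,  9.94838954e-01,
         1.05176748e+00],
       [ 0.00000000e+00,  0.00000000e+00,  0.00000000e+00,
         1.00000000e+00]])}
```

View pics/top0.png

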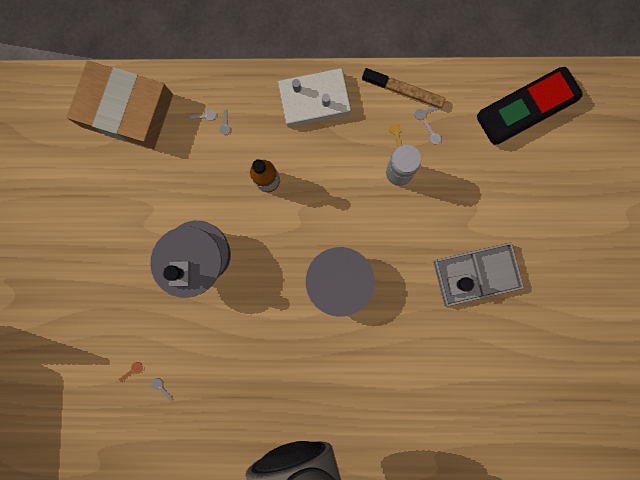

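View pics/side0.png

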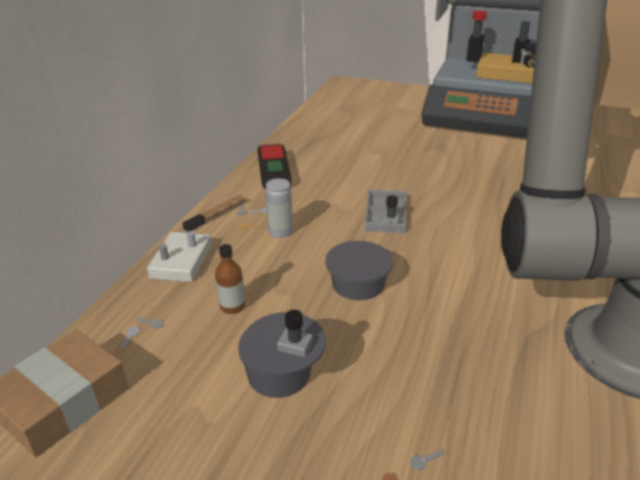

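The top view shows the open tub and lid at about (190,258), with the clamp knob at (173,273). The shut tub is at (340,281), and the tray is centred at (479,274) with its empty bay at about (500,268). The side view agrees. I'll enlarge both areas.

```bash
cat > h.py <<'E'
import numpy as np,cv2
from bench import ctrl
from scipy.spatial.transform import Rotation as R
def cam(n): return ctrl.get_image(n)
def px2w(d,u,v,z):
    f=240/np.tan(np.radians(d['vfov']/2));T=d['T']
    r=T[:3,:3]@np.array([(u-d['cx'])/f,-(v-d['cy'])/f,-1.]);o=T[:3,3]
    return o+r*(z-o[2])/r[2]
def w2px(d,p):
    f=240/np.tan(np.radians(d['vfov']/2));T=d['T']
    c=T[:3,:3].T@(np.array(p)-T[:3,3]);return np.array([d['cx']-f*c[0]/c[2],d['cy']+f*c[1]/c[2]])
def crop(d,u,v,w,h,s):
    return cv2.resize(d['frame'][v:v+h,u:u+w,::-1],None,fx=s,fy=s,interpolation=cv2.INTER_CUBIC)
def st():
    s=ctrl.observe();M=R.from_rotvec(s['orientation']).as_matrix()
    print('t',s['clock'],'tcp',s['tcp_pos'].round(4),'F',s['ft_force'].round(2),'g',round(s['grip_width']*.0918,4),'q',s['qpos'].round(3));print(M.round(3));return s,M
E
python3 - <<'E'
from h import *
st()
d=cam('top');a=crop(d,140,210,100,100,4);b=crop(d,430,230,100,100,4)
cv2.imwrite('pics/c1.png',np.hstack([a,b]))
d=cam('side');cv2.imwrite('pics/c2.png',crop(d,230,290,110,110,5))
E
```

```text
t 0.1 tcp [ 0.2148 -0.4786  0.2261] F [ 0.44 -0.66 -0.28] g 0.0914 q [-1.295  0.343  1.525 -0.     1.275 -0.146]
[[ 0.409 -0.     0.912]
 [-0.912  0.001  0.409]
 [-0.001 -1.     0.   ]]
```

View pics/c1.png

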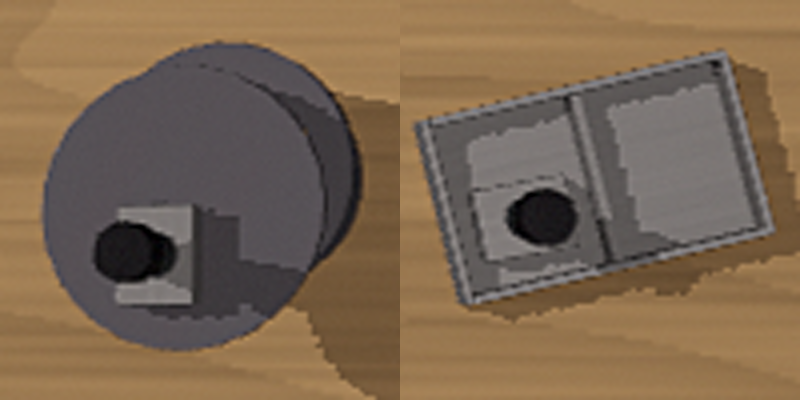

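View pics/c2.png

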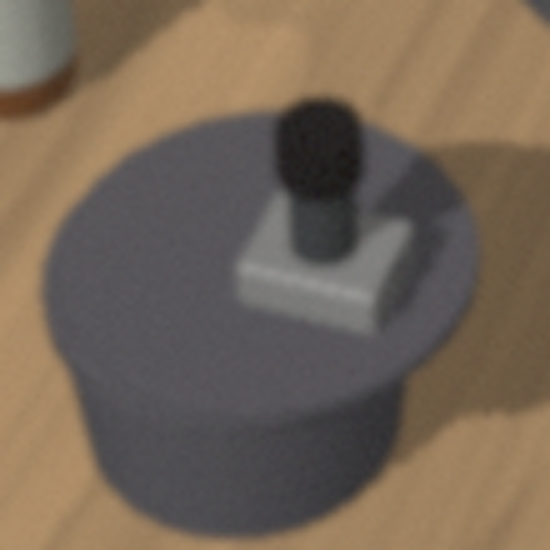

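Read from the crops: the lid circle spans x 43–327 and y 67–351. The tub collar's top edge is at y 42 and its right edge at x 361. The knob top is at (123,252), and the foot is square to the picture with its centre at (154,254). The tray corners are clear. Next I'll turn these into positions.

Run:
```python
from h import *
d=cam('top');sd=cam('side')
A=lambda x,y,z:px2w(d,140+(x+.5)/4-.5,210+(y+.5)/4-.5,z)
B=lambda x,y,z:px2w(d,430+(x+.5)/4-.5,230+(y+.5)/4-.5,z)
S=lambda x,y,z:px2w(sd,230+(x+.5)/5-.5,290+(y+.5)/5-.5,z)
lid=A(185,209,.092);tub=A(229,174,.07);print('lid',lid,'tub',tub, 'off',lid-tub)
print('knob',A(123.5,252,.155),'foot',A(154.5,254.5,.108), 'side knobtop',S(320,130,.155),'foot side corner')
c=[B(*p,.022) for p in((17,123),(324,52),(372,230),(66,305))]
C=np.mean(c,0);ex=(c[1]+c[2]-c[0]-c[3])[:2];print('tray',C,np.linalg.norm(ex)/2,'yaw',np.degrees(np.arctan2(ex[1],ex[0])))
ex/=np.linalg.norm(ex);print('bay',C[:2]+.0365*ex)
# verify lid circles: project into both crops
def draw(d,P,r,z,col,im):
    t=np.linspace(0,2*np.pi,90)
    q=np.array([w2px(d,[P[0]+r*np.cos(a),P[1]+r*np.sin(a),z]) for a in t]);cv2.polylines(im,[np.int32(q*4)],True,col,1)
ims=[]
for dd,(u,v) in((d,(140,210)),(sd,(225,285))):
    im=cv2.resize(dd['frame'][:,:,::-1],None,fx=4,fy=4);im=np.ascontiguousarray(im)
    draw(dd,lid,.064,.092,(0,255,0),im);draw(dd,tub,.06,.07,(0,0,255),im);draw(dd,A(154.5,254.5,.108),.013,.155,(255,255,0),im);draw(dd,tub,.051,0,(0,0,255),im)
    ims.append(im[4*v:4*v+440,4*u:4*u+400])
cv2.imwrite('pics/ov.png',np.hstack(ims))
```

```text
lid [0.52968477 0.26417626 0.092     ] tub [0.54687699 0.25055868 0.07      ] off [-0.01719222  0.01361758  0.022     ]
knob [0.50854102 0.27165233 0.155     ] foot [0.50884714 0.27256231 0.108     ] side knobtop [0.50681982 0.27453814 0.155     ] foot side corner
tray [ 0.51139479 -0.27442744  0.022     ] 0.14931477333467236 yaw -76.49764826695026
bay [ 0.51991701 -0.3099186 ]
```

View pics/ov.png

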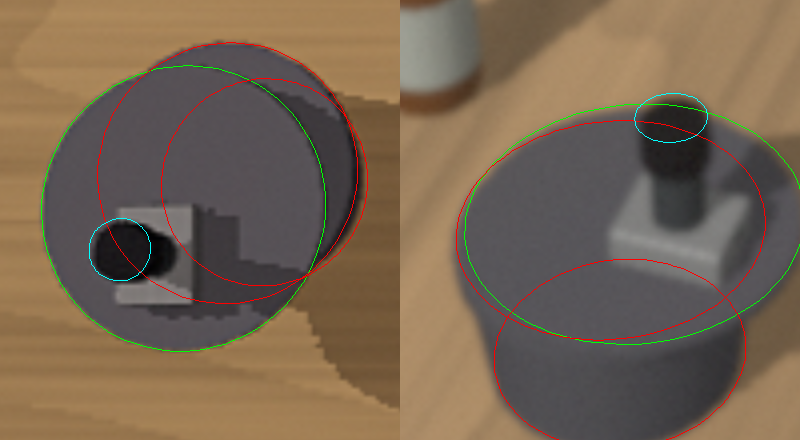

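{"api": "servo_tool", "payload": {
  "rows": [
    [0.09,-0.038,0,0.038,0],
    [0.09,-0.038,0,0.038,0],
    [0.09,-0.038,0,0.038,0],
    [0.09,-0.038,0,0.038,0],
    [0.09,-0.038,0,0.038,0]
  ],
  "newtons": 30
}}

```text
clock: 0.92
tcp_pos: [0.3109, -0.2263, 0.2269]
orientation: [-1.38, 0.893, -0.894]
ft_force: [-0.0, -0.3, -0.9]
grip_width: 0.979
```

{"api": "servo_tool", "payload": {
  "rows": [
    [0.09,-0.038,0,0.038,0],
    [0.09,-0.038,0,0.038,0],
    [0.09,-0.038,0,0.038,0],
    [0.09,-0.038,0,0.038,0],
    [0.09,-0.038,0,0.038,0]
  ]
}}

```text
clock: 1.55
tcp_pos: [0.4065, 0.025, 0.2269]
orientation: [-1.38, 0.892, -0.894]
ft_force: [0.6, -0.6, 0.2]
grip_width: 0.978
```

{"api": "servo_tool", "payload": {
  "rows": [
    [0.09,-0.038,0,0.038,0],
    [0.09,-0.038,0,0.038,0],
    [0.09,-0.038,0,0.038,0],
    [0.09,-0.038,0,0.038,0],
    [0.09,-0.038,0,0.038,0]
  ]
}}

```text
clock: 2.17
tcp_pos: [0.502, 0.2762, 0.2266]
orientation: [-1.38, 0.893, -0.893]
ft_force: [1.3, -0.6, 0.9]
grip_width: 0.977
```

{"api": "servo_tool", "payload": {
  "rows": [
    [0.09,0,0,0,-0.18],
    [0.09,0,0,0,-0.18],
    [0.09,0,0,0,-0.18],
    [0.09,0,0,0,-0.18],
    [0.09,0,0,0,-0.18]
  ]
}}

```text
clock: 2.8
tcp_pos: [0.5016, 0.2744, 0.2265]
orientation: [-1.563, 0.191, -0.191]
ft_force: [-0.3, 0.2, 0.3]
grip_width: 0.982
```

{"api": "servo_tool", "payload": {
  "rows": [
    [0.09,0,0,0,-0.12],
    [0.09,0,0,0,-0.13],
    [0.09,0,0,0,0],
    [0.09,0,0,0,0],
    [0.09,0,0,0,0]
  ]
}}

```text
clock: 3.42
tcp_pos: [0.5016, 0.2744, 0.2267]
orientation: [-1.571, 0.0, -0.0]
ft_force: [-0.1, -0.5, -0.2]
grip_width: 0.981
```

Run:
```python
from h import *
s,M=st()
print('to knob, tool axes',M.T@(np.array([.508,.273,.126])-s['tcp_pos']))
d=cam('side');cv2.imwrite('pics/g1.png',crop(d,220,230,130,130,4))
```

```text
t 3.425 tcp [0.5016 0.2744 0.2267] F [-0.13 -0.5  -0.23] g 0.09 q [ 0.367  0.428  1.392 -0.     1.322  0.367]
[[ 1. -0.  0.]
 [-0. -0.  1.]
 [-0. -1. -0.]]
to knob, tool axes [ 0.00635834  0.10067054 -0.00137708]
```

View pics/g1.png

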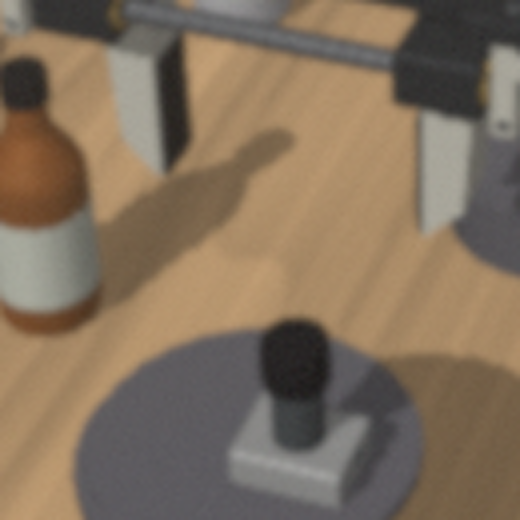

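The open fingers straddle the knob along world x. The knob is at crop (296,355) and the tips are at about (165,170) and (430,230). I'll correct by about 6 mm, go down and grip.

{"api": "servo_tool", "payload": {
  "rows": [
    [0.09,0.006,0.02,-0.001,0],
    [0.09,0,0.025,0,0],
    [0.09,0,0.025,0,0],
    [0.09,0,0.02,0,0],
    [0.09,0,0.008,0,0]
  ]
}}

```text
clock: 4.1
tcp_pos: [0.5071, 0.2732, 0.1276]
orientation: [-1.572, 0.001, 0.002]
ft_force: [0.0, -0.4, -0.8]
grip_width: 0.977
```

{"api": "servo_tool", "payload": {
  "rows": [
    [0.02,0,0,0,0],
    [0.02,0,0,0,0],
    [0.02,0,0,0,0],
    [0.02,0,0,0,0],
    [0.02,0,0,0,0]
  ],
  "newtons": 30
}}

```text
clock: 4.72
tcp_pos: [0.5077, 0.2734, 0.1289]
orientation: [-1.571, -0.001, 0.0]
ft_force: [-0.4, -0.5, 0.1]
grip_width: 0.487
```

{"api": "servo_tool", "payload": {
  "rows": [
    [0.02,0,0,0,0],
    [0.02,0,-0.002,0,0],
    [0.02,0,-0.008,0,0],
    [0.02,0,-0.02,0,0],
    [0.02,0,-0.02,0,0]
  ]
}}

```text
clock: 5.35
tcp_pos: [0.5074, 0.2733, 0.1793]
orientation: [-1.571, -0.0, 0.001]
ft_force: [0.8, -0.6, -2.3]
grip_width: 0.276
```

The wrist reads −2.3 N and the opening is 25 mm, so the clamp is held. The fingers closed late, though, so I'll check how high up they gripped.

Run:
```python
from h import *
s,M=st()
d=cam('side');a=crop(d,230,230,110,130,4)
cv2.imwrite('pics/g2.png',a)
print([w2px(d,[.5075,.273,z]).round(1) for z in (s['tcp_pos'][2], s['tcp_pos'][2]+.019)])
```

```text
t 5.35 tcp [0.5074 0.2733 0.1793] F [ 0.75 -0.57 -2.25] g 0.0253 q [ 0.361  0.476  1.45  -0.     1.217  0.36 ]
[[ 1.    -0.001 -0.001]
 [ 0.001 -0.     1.   ]
 [-0.001 -1.    -0.   ]]
[array([292.9, 301.8]), array([292.4, 291.3])]
```

View pics/g2.png

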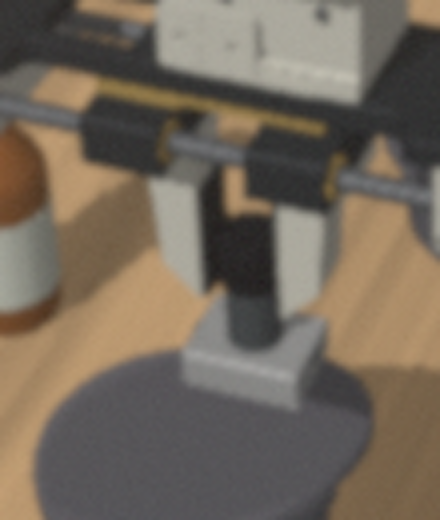

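The pads hold the knob squarely, with the tips about 37 mm above the clamp's underside. I'll carry it across to the bay.

{"api": "servo_tool", "payload": {
  "rows": [
    [0.02,0,0,-0.015,0],
    [0.02,0.003,0,-0.035,0],
    [0.02,0.003,0,-0.05,0],
    [0.02,0.003,0,-0.05,0],
    [0.02,0.003,0,-0.05,0]
  ]
}}

```text
clock: 6.02
tcp_pos: [0.5188, 0.071, 0.1776]
orientation: [-1.571, 0.001, 0.002]
ft_force: [1.5, -0.0, -2.0]
grip_width: 0.276
```

{"api": "servo_tool", "payload": {
  "rows": [
    [0.02,0,0,-0.05,0],
    [0.02,0,0,-0.05,0],
    [0.02,0,0,-0.05,0],
    [0.02,0,0,-0.05,0],
    [0.02,0,0,-0.05,0]
  ]
}}

```text
clock: 6.65
tcp_pos: [0.5186, -0.1786, 0.1775]
orientation: [-1.57, 0.001, 0.002]
ft_force: [-0.2, -0.5, -3.2]
grip_width: 0.276
```

{"api": "servo_tool", "payload": {
  "rows": [
    [0.02,0,0,-0.05,0],
    [0.02,0,0,-0.04,0],
    [0.02,0,0,-0.028,0],
    [0.02,0,0,-0.015,0],
    [0.02,0,0,0,0]
  ]
}}

```text
clock: 7.28
tcp_pos: [0.5194, -0.3101, 0.1778]
orientation: [-1.57, 0.001, 0.001]
ft_force: [-0.4, -0.1, -2.5]
grip_width: 0.271
```

{"api": "servo_tool", "payload": {
  "rows": [
    [0.02,0,0,0,-0.08],
    [0.02,0,0,0,-0.08],
    [0.02,0,0,0,-0.076],
    [0.02,0,0.02,0,0],
    [0.02,0,0.02,0,0]
  ]
}}

```text
clock: 7.9
tcp_pos: [0.5203, -0.3079, 0.1384]
orientation: [-1.562, -0.187, 0.187]
ft_force: [0.3, 0.3, -2.3]
grip_width: 0.275
```

Run:
```python
from h import *
s,M=st()
print('to bay, tool axes',M.T@(np.array([.52,-.31,.041])-s['tcp_pos']))
d=cam('side');cv2.imwrite('pics/p1.png',np.hstack([crop(d,340,140,90,110,4),crop(cam('top'),430,215,100,110,4)]))
```

```text
t 7.9 tcp [ 0.5203 -0.3079  0.1384] F [ 0.3   0.29 -2.28] g 0.0252 q [-0.661  0.564  1.418  0.     1.16  -0.9  ]
[[ 0.972  0.    -0.236]
 [ 0.236  0.     0.972]
 [ 0.    -1.     0.   ]]
to bay, tool axes [-0.00084319  0.09740667 -0.00198076]
```

View pics/p1.png

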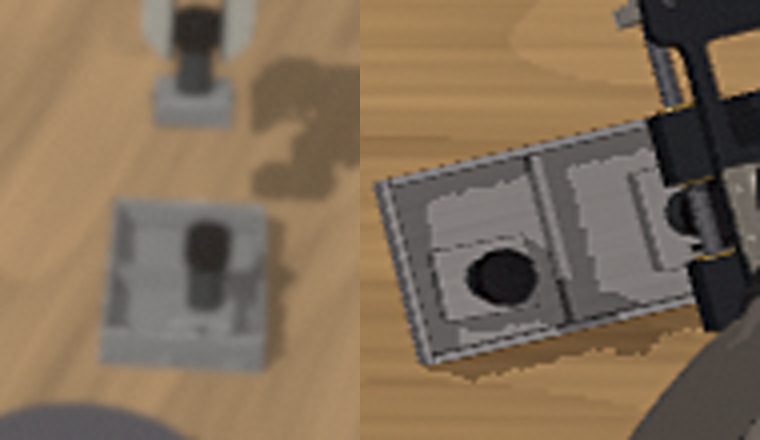

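The clamp hangs over the right-hand bay, aligned with the tray walls, and the top view shows the foot inside the bay. I'll lower it and feel for contact.

{"api": "servo_tool", "payload": {
  "rows": [
    [0.02,-0.001,0.02,-0.002,0],
    [0.02,0,0.025,0,0],
    [0.02,0,0.025,0,0],
    [0.02,0,0.015,0,0],
    [0.02,0,0,0,0]
  ]
}}

```text
clock: 8.62
tcp_pos: [0.5195, -0.3111, 0.0533]
orientation: [-1.562, -0.185, 0.187]
ft_force: [0.6, 0.3, -2.3]
grip_width: 0.273
```

{"api": "servo_tool", "payload": {
  "rows": [
    [0.02,0,0.003,0,0],
    [0.02,0,0.002,0,0],
    [0.02,0,0.001,0,0],
    [0.02,0,0.001,0,0],
    [0.02,0,0,0,0]
  ]
}}

```text
clock: 9.25
tcp_pos: [0.5197, -0.3118, 0.0467]
orientation: [-1.563, -0.186, 0.186]
ft_force: [-0.7, -0.1, -2.5]
grip_width: 0.271
```

{"api": "servo_tool", "payload": {
  "rows": [
    [0.02,0,0.001,0,0],
    [0.02,0,0.001,0,0],
    [0.02,0,0.001,0,0],
    [0.02,0,0,0,0],
    [0.02,0,0,0,0]
  ]
}}

```text
clock: 9.88
tcp_pos: [0.5198, -0.3118, 0.0437]
orientation: [-1.563, -0.186, 0.186]
ft_force: [-0.1, 0.2, -3.2]
grip_width: 0.276
```

{"api": "servo_tool", "payload": {
  "rows": [
    [0.02,0,0.001,0,0],
    [0.02,0,0.001,0,0],
    [0.02,0,0,0,0],
    [0.02,0,0,0,0],
    [0.02,0,0,0,0]
  ]
}}

```text
clock: 10.5
tcp_pos: [0.5199, -0.3119, 0.0422]
orientation: [-1.563, -0.187, 0.186]
ft_force: [-0.2, 1.0, 5.4]
grip_width: 0.275
```

Contact: the force went from −2.5 to +5.4 N. I'll open and rise.

{"api": "servo_tool", "payload": {
  "rows": [
    [0.06,0,0,0,0],
    [0.06,0,0,0,0],
    [0.06,0,0,0,0],
    [0.06,0,0,0,0],
    [0.06,0,0,0,0]
  ]
}}

```text
clock: 11.12
tcp_pos: [0.5197, -0.3118, 0.0417]
orientation: [-1.563, -0.186, 0.186]
ft_force: [0.5, 0.4, -0.7]
grip_width: 0.648
```

{"api": "servo_tool", "payload": {
  "rows": [
    [0.06,0,-0.01,0,0],
    [0.06,0,-0.03,0,0],
    [0.06,0,-0.04,0,0],
    [0.06,0,-0.04,0,0],
    [0.06,0,-0.03,0,0]
  ]
}}

```text
clock: 11.75
tcp_pos: [0.5201, -0.312, 0.1946]
orientation: [-1.565, -0.188, 0.185]
ft_force: [0.7, -0.5, -1.0]
grip_width: 0.654
```

Run:
```python
from h import *
s,M=st()
d=cam('side');e=cam('top')
cv2.imwrite('pics/p2.png',np.vstack([np.hstack([crop(d,350,160,80,80,3),crop(d,230,310,110,80,3)]),np.hstack([crop(e,430,230,80,80,3),crop(e,140,210,110,90,3)[:240]])]))
```

```text
t 11.75 tcp [ 0.5201 -0.312   0.1946] F [ 0.71 -0.48 -0.96] g 0.06 q [-0.667  0.515  1.339 -0.     1.285 -0.904]
[[ 0.972  0.002 -0.235]
 [ 0.235 -0.002  0.972]
 [ 0.002 -1.    -0.002]]
```

View pics/p2.png

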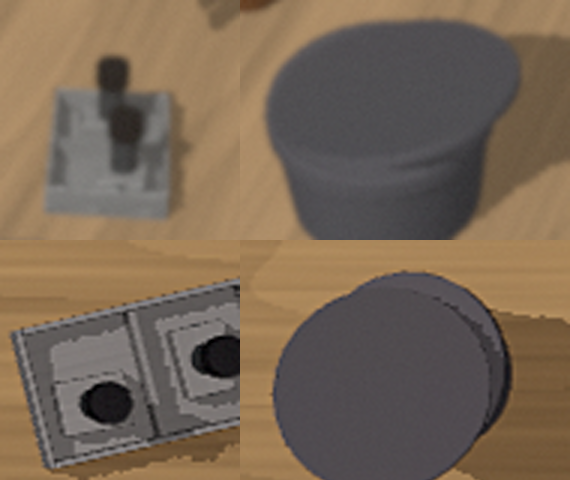

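The clamp stands upright inside the bay, clear of the parked clamp. The lid is still off-centre on the tub, towards −x/+y. I'll fit the lid and collar circles to the image edges numerically.

```bash
cat >> h.py <<'E'
from scipy.optimize import minimize
from scipy.ndimage import map_coordinates
def fit(ds,p0,r,z,angs,dark=False):
    "centre of a horizontal circle maximising the contrast across its outline"
    gs=[cv2.GaussianBlur(d['frame'].astype(np.float32),(0,0),.8).mean(2)*1.0 for d in ds]
    sat=[cv2.GaussianBlur(d['frame'].astype(np.float32),(0,0),.8) for d in ds]
    def c(p):
        t=0
        for d,I in zip(ds,sat):
            def smp(rr):
                q=np.array([w2px(d,[p[0]+rr*np.cos(a),p[1]+rr*np.sin(a),z]) for a in angs])
                return np.stack([map_coordinates(I[:,:,k],[q[:,1],q[:,0]],order=1) for k in range(3)])
            t-=np.abs(smp(r+.002)-smp(r-.002)).sum(0).clip(0,60).mean()
        return t
    o=minimize(c,p0,method='Nelder-Mead',options=dict(initial_simplex=np.array(p0)+np.array([[-.003,-.003],[.004,0],[0,.004]]),xatol=1e-4,fatol=.01))
    return o.x,-o.fun
E
python3 - <<'E'
from h import *
t=cam('top');s=cam('side');R_=np.radians
full=R_(np.arange(0,360,4))
print('lid top ',fit([t],[.53,.264],.064,.092,R_(np.arange(60,320,4))))
print('lid side',fit([s],[.53,.264],.064,.092,full))
print('tub top ',fit([t],[.547,.2505],.06,.07,R_(np.arange(-70,40,3))))
print('tub top base side',fit([s],[.547,.2505],.06,.056,R_(np.arange(30,150,4))))
# shut tub: compare cameras
print('shut top',fit([t],list(px2w(t,340.5,281.5,.058)[:2]),.064,.058,full),'side',fit([s],list(px2w(t,340.5,281.5,.058)[:2]),.064,.058,full))
E
```

```text
lid top  (array([0.53363552, 0.26247945]), np.float64(55.40029525756836))
lid side (array([0.5313681 , 0.27443437]), np.float64(32.34516143798828))
tub top  (array([0.548875, 0.251375]), np.float64(60.0))
tub top base side (array([0.556267  , 0.24543132]), np.float64(30.359737396240234))
shut top (array([ 0.49683307, -0.0117053 ]), np.float64(56.802486419677734)) side (array([ 0.49700307, -0.01103908]), np.float64(34.63567352294922))
```

```bash
sed -i 's/clip(0,60)/clip(0,250)/' h.py
python3 - <<'E'
from h import *
t=cam('top');s=cam('side');R_=np.radians
for z in (.092,.088):
  print('lid top ',z,fit([t],[.53,.264],.064,z,R_(np.arange(60,320,4))))
  print('lid side far',z,fit([s],[.53,.264],.064,z,R_(np.arange(160,340,4))))
  print('lid side all',z,fit([s],[.53,.264],.064,z,R_(np.arange(0,360,4))))
print('tub top ',fit([t],[.547,.2505],.06,.07,R_(np.arange(-80,50,3))),fit([t],[.547,.2505],.06,.07,R_(np.arange(-40,50,3))))
ims=[]
L=fit([t],[.53,.264],.064,.092,R_(np.arange(60,320,4)))[0];T=fit([t],[.547,.2505],.06,.07,R_(np.arange(-80,50,3)))[0]
for dd,(u,v) in((t,(140,210)),(s,(225,300))):
    im=np.ascontiguousarray(cv2.resize(dd['frame'][:,:,::-1],None,fx=4,fy=4,interpolation=cv2.INTER_CUBIC))
    for P,r,z,c in((L,.064,.092,(0,255,0)),(T,.06,.07,(0,0,255)),(T,.06,.056,(0,0,255))):
        q=np.array([w2px(dd,[P[0]+r*np.cos(a),P[1]+r*np.sin(a),z]) for a in np.linspace(0,6.28,90)]);cv2.polylines(im,[np.int32(q*4+2)],True,c,1)
    ims.append(im[4*v:4*v+400,4*u:4*u+400])
cv2.imwrite('pics/ov2.png',np.hstack(ims))
E
```

```text
lid top  0.092 (array([0.5344128, 0.2635192]), np.float64(86.16000366210938))
lid side far 0.092 (array([0.52483303, 0.2718533 ]), np.float64(34.73503875732422))
lid side all 0.092 (array([0.53026772, 0.27553124]), np.float64(41.69853591918945))
lid top  0.088 (array([0.5344364 , 0.26478338]), np.float64(84.24915313720703))
lid side far 0.088 (array([0.52690399, 0.26781867]), np.float64(34.56475067138672))
lid side all 0.088 (array([0.53265154, 0.2716225 ]), np.float64(41.673301696777344))
tub top  (array([0.5485049 , 0.25109397]), np.float64(101.7729721069336)) (array([0.54836413, 0.2526521 ]), np.float64(107.03023529052734))
```

View pics/ov2.png

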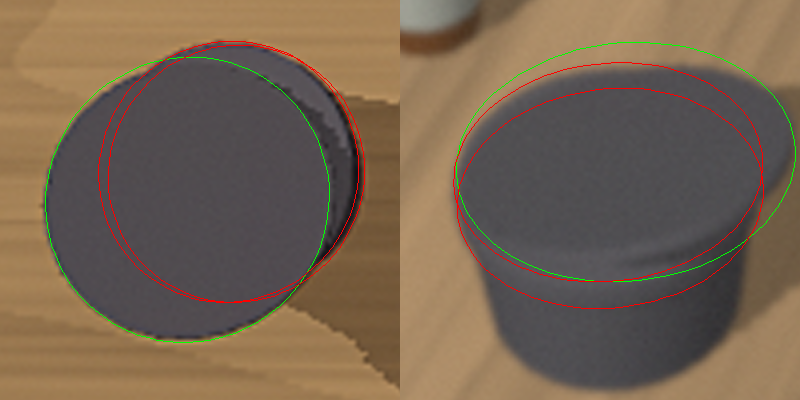

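The overlay shows the lid is no longer level. In the side view its far-left edge is down at rim height and its near-right edge is up, so it tipped towards the mouth when the clamp's weight came off. Pushing the raised trailing edge over the mouth still works. I'll go behind it with two spread fingers, so that they cradle the round edge.

{"api": "servo_tool", "payload": {
  "rows": [
    [0.06,0,0,0,-0.16],
    [0.06,0,0,0,-0.16],
    [0.06,0,0,0,-0.16],
    [0.06,0,0,0,-0.161],
    [0.06,0,0,0,0]
  ]
}}

```text
clock: 12.68
tcp_pos: [0.5192, -0.3114, 0.1903]
orientation: [-1.458, -0.683, 0.685]
ft_force: [1.1, -0.3, -0.1]
grip_width: 0.655
```

{"api": "servo_tool", "payload": {
  "rows": [
    [0.06,0.035,0,0.035,0],
    [0.06,0.038,0,0.038,0],
    [0.06,0.038,0,0.038,0],
    [0.06,0.038,0,0.038,0],
    [0.06,0.038,0,0.038,0]
  ]
}}

```text
clock: 13.3
tcp_pos: [0.4946, -0.0467, 0.1912]
orientation: [-1.46, -0.682, 0.683]
ft_force: [1.4, 0.3, -0.0]
grip_width: 0.654
```

{"api": "servo_tool", "payload": {
  "rows": [
    [0.06,0.038,0,0.038,0],
    [0.06,0.038,0,0.038,0],
    [0.06,0.038,0,0.038,0],
    [0.06,0.038,0,0.038,0],
    [0.06,0.038,0,0.038,0]
  ]
}}

```text
clock: 13.92
tcp_pos: [0.4698, 0.2207, 0.1912]
orientation: [-1.461, -0.682, 0.683]
ft_force: [1.6, 0.4, -0.6]
grip_width: 0.65
```

{"api": "servo_tool", "payload": {
  "rows": [
    [0.06,0.038,0,0.036,0],
    [0.06,0.038,0,0.035,0],
    [0.06,0,0,0,0],
    [0.06,0,0,0,0],
    [0.06,0,0,0,0]
  ]
}}

```text
clock: 14.55
tcp_pos: [0.4645, 0.3217, 0.1915]
orientation: [-1.461, -0.683, 0.684]
ft_force: [-0.4, -0.2, -0.6]
grip_width: 0.658
```

Run:
```python
from h import *
s,M=st()
t=cam('top');sd=cam('side')
cv2.imwrite('pics/q_top.png',t['frame'][:,:,::-1]);cv2.imwrite('pics/q_side.png',sd['frame'][:,:,::-1])
for T in((.5485,.2515),(.547,.2506)): print('tub centre in tool axes',(M.T@(np.array([*T,.08])-s['tcp_pos'])).round(4))
print('lid (apparent)',(M.T@(np.array([.5344,.2635,.08])-s['tcp_pos'])).round(4))
# tilted-disc fit on both cameras
I=[cv2.GaussianBlur(d['frame'].astype(np.float32),(0,0),.8) for d in(t,sd)]
T0=np.array([.548,.2513])
```

```text
t 14.55 tcp [0.4645 0.3217 0.1915] F [-0.43 -0.18 -0.63] g 0.0604 q [ 0.47   0.445  1.466 -0.     1.232 -0.405]
[[ 0.641 -0.    -0.768]
 [ 0.768 -0.001  0.641]
 [-0.001 -1.    -0.   ]]
tub centre in tool axes [-0.      0.1115 -0.1095]
tub centre in tool axes [-0.0017  0.1115 -0.1089]
lid (apparent) [ 0.0002  0.1115 -0.091 ]
```

The fingers are lined up with the tub and lid centres to within 1 mm. I'll lower to z 0.080 and advance.

{"api": "servo_tool", "payload": {
  "rows": [
    [0.06,-0.001,0.025,0,0],
    [0.06,0,0.03,0,0],
    [0.06,0,0.03,0,0],
    [0.06,0,0.02,0,0],
    [0.06,0,0.007,0,0]
  ]
}}

```text
clock: 15.28
tcp_pos: [0.4634, 0.3212, 0.0787]
orientation: [-1.46, -0.683, 0.686]
ft_force: [-0.1, 0.3, -0.0]
grip_width: 0.652
```

{"api": "servo_tool", "payload": {
  "rows": [
    [0.06,0,0,-0.006,0],
    [0.06,0,0,-0.006,0],
    [0.06,0,0,-0.005,0],
    [0.06,0,0,-0.004,0],
    [0.06,0,0,0,0]
  ]
}}

```text
clock: 15.9
tcp_pos: [0.4802, 0.3085, 0.0799]
orientation: [-1.46, -0.685, 0.685]
ft_force: [0.4, 0.8, 0.5]
grip_width: 0.655
```

{"api": "servo_tool", "payload": {
  "rows": [
    [0.06,0,0,-0.002,0],
    [0.06,0,0,-0.002,0],
    [0.06,0,0,-0.002,0],
    [0.06,0,0,-0.002,0],
    [0.06,0,0,-0.002,0]
  ]
}}

```text
clock: 16.52
tcp_pos: [0.4876, 0.3023, 0.0796]
orientation: [-1.46, -0.685, 0.686]
ft_force: [0.0, -0.2, -0.8]
grip_width: 0.654
```

{"api": "servo_tool", "payload": {
  "rows": [
    [0.06,0,0,-0.002,0],
    [0.06,0,0,-0.002,0],
    [0.06,0,0,-0.002,0],
    [0.06,0,0,-0.001,0],
    [0.06,0,0,0,0]
  ]
}}

```text
clock: 17.15
tcp_pos: [0.493, 0.2979, 0.0797]
orientation: [-1.46, -0.686, 0.685]
ft_force: [0.6, 0.3, -1.1]
grip_width: 0.652
```

Run:
```python
from h import *
s,M=st()
t=cam('top');sd=cam('side')
a=crop(t,140,205,110,110,3);b=crop(sd,225,290,120,110,3)
cv2.imwrite('pics/r1.png',np.hstack([a,b]))
for T in((.5485,.2515),(.547,.2506)): print('tub centre in tool axes',(M.T@(np.array([*T,.08])-s['tcp_pos'])).round(4))
```

```text
t 17.15 tcp [0.493  0.2979 0.0797] F [ 0.58  0.31 -1.15] g 0.0599 q [ 0.41   0.584  1.568 -0.     0.989 -0.467]
[[ 0.639  0.    -0.769]
 [ 0.769 -0.     0.639]
 [ 0.    -1.    -0.   ]]
tub centre in tool axes [-0.0002 -0.0003 -0.0723]
tub centre in tool axes [-0.0019 -0.0003 -0.0717]
```

View pics/r1.png

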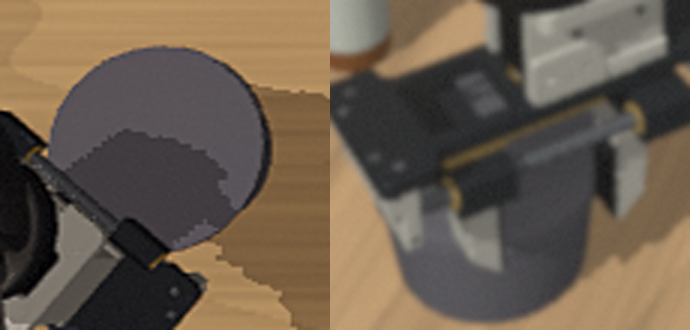

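The lid is following the fingers and now covers almost the whole collar in the top view. About 6 mm of push remains.

{"api": "servo_tool", "payload": {
  "rows": [
    [0.06,0,0,-0.001,0],
    [0.06,0,0,-0.001,0],
    [0.06,0,0,-0.001,0],
    [0.06,0,0,-0.001,0],
    [0.06,0,0,0,0]
  ]
}}

```text
clock: 17.88
tcp_pos: [0.4961, 0.2953, 0.0797]
orientation: [-1.46, -0.685, 0.685]
ft_force: [0.0, 0.9, -0.1]
grip_width: 0.657
```

{"api": "servo_tool", "payload": {
  "rows": [
    [0.06,0,0,-0.001,0],
    [0.06,0,0,-0.001,0],
    [0.06,0,0,0,0],
    [0.06,0,0,0,0],
    [0.06,0,0,0,0]
  ]
}}

```text
clock: 18.5
tcp_pos: [0.4974, 0.2942, 0.0796]
orientation: [-1.46, -0.685, 0.686]
ft_force: [-1.9, 2.1, 0.1]
grip_width: 0.654
```

Run:
```python
from h import *
s,M=st()
t=cam('top')
for z in(.085,.088): print(z,fit([t],[.546,.252],.064,z,np.radians(np.arange(-70,90,3))))
```

```text
t 18.5 tcp [0.4974 0.2942 0.0796] F [-1.86  2.06  0.12] g 0.0601 q [ 0.401  0.587  1.562  0.     0.992 -0.477]
[[ 0.639 -0.    -0.77 ]
 [ 0.77   0.     0.639]
 [-0.    -1.     0.   ]]
0.085 (array([0.5482276 , 0.25129673]), np.float64(110.27304077148438))
0.088 (array([0.54780465, 0.25032994]), np.float64(110.88094329833984))
```

The push now meets 2.8 N, so the lid has reached the far side. The fit puts it at about (0.548, 0.251), on the tub centre. I'll back off, close the fingers and go above the centre.

{"api": "servo_tool", "payload": {
  "rows": [
    [0.0,0,0,0.01,0],
    [0.0,0,0,0.02,0],
    [0.0,0,-0.01,0,0],
    [0.0,0,-0.02,0,0],
    [0.0,0,0,0,0]
  ]
}}

```text
clock: 19.18
tcp_pos: [0.4756, 0.3139, 0.1117]
orientation: [-1.46, -0.689, 0.682]
ft_force: [-0.4, 0.1, 0.7]
grip_width: 0.161
```

{"api": "servo_tool", "payload": {
  "rows": [
    [0.0,0,0,-0.03,0],
    [0.0,0,0,-0.03,0],
    [0.0,0,0,-0.025,0],
    [0.0,0,0,-0.011,0],
    [0.0,0,0,0,0]
  ]
}}

```text
clock: 19.8
tcp_pos: [0.5485, 0.2515, 0.1093]
orientation: [-1.46, -0.684, 0.685]
ft_force: [-1.1, -0.1, -0.7]
grip_width: 0.005
```

{"api": "servo_tool", "payload": {
  "rows": [
    [0.0,0,0.01,0,0],
    [0.0,0,0.006,0,0],
    [0.0,0,0.002,0,0],
    [0.0,0,0,0,0],
    [0.0,0,0,0,0]
  ]
}}

```text
clock: 20.42
tcp_pos: [0.5485, 0.252, 0.0919]
orientation: [-1.46, -0.686, 0.685]
ft_force: [1.0, 0.2, -0.1]
grip_width: -0.0
```

{"api": "servo_tool", "payload": {
  "rows": [
    [0.0,0,0.002,0,0],
    [0.0,0,0.001,0,0],
    [0.0,0,0.001,0,0],
    [0.0,0,0.001,0,0],
    [0.0,0,0,0,0]
  ]
}}

```text
clock: 21.05
tcp_pos: [0.5483, 0.2519, 0.0866]
orientation: [-1.46, -0.685, 0.686]
ft_force: [-0.1, -0.0, 0.5]
grip_width: 0.003
```

{"api": "servo_tool", "payload": {
  "rows": [
    [0.0,0,0.001,0,0],
    [0.0,0,0.001,0,0],
    [0.0,0,0,0,0],
    [0.0,0,0,0,0],
    [0.0,0,0,0,0]
  ]
}}

```text
clock: 21.68
tcp_pos: [0.5483, 0.2519, 0.0847]
orientation: [-1.46, -0.686, 0.685]
ft_force: [-0.4, 0.1, -0.1]
grip_width: -0.0
```

{"api": "servo_tool", "payload": {
  "rows": [
    [0.0,0,0.001,0,0],
    [0.0,0,0.001,0,0],
    [0.0,0,0,0,0],
    [0.0,0,0,0,0],
    [0.0,0,0,0,0]
  ]
}}

```text
clock: 22.3
tcp_pos: [0.5483, 0.2519, 0.0827]
orientation: [-1.46, -0.686, 0.686]
ft_force: [-0.3, -0.1, 1.0]
grip_width: 0.005
```

{"api": "servo_tool", "payload": {
  "rows": [
    [0.0,0,0.001,0,0],
    [0.0,0,0.001,0,0],
    [0.0,0,0,0,0],
    [0.0,0,0,0,0],
    [0.0,0,0,0,0]
  ]
}}

```text
clock: 22.92
tcp_pos: [0.5487, 0.2521, 0.0816]
orientation: [-1.46, -0.687, 0.684]
ft_force: [-1.3, -0.4, 6.8]
grip_width: 0.003
```

{"api": "servo_tool", "payload": {
  "rows": [
    [0.0,0,0.001,0,0],
    [0.0,0,0.001,0,0],
    [0.0,0,0,0,0],
    [0.0,0,0,0,0],
    [0.0,0,0,0,0]
  ]
}}

```text
clock: 23.55
tcp_pos: [0.5483, 0.2519, 0.0785]
orientation: [-1.46, -0.685, 0.686]
ft_force: [-0.4, 0.1, -0.3]
grip_width: 0.006
```

{"api": "servo_tool", "payload": {
  "rows": [
    [0.0,0,0.001,0,0],
    [0.0,0,0.001,0,0],
    [0.0,0,0,0,0],
    [0.0,0,0,0,0],
    [0.0,0,0,0,0]
  ]
}}

```text
clock: 24.18
tcp_pos: [0.5484, 0.2519, 0.0767]
orientation: [-1.46, -0.686, 0.685]
ft_force: [-0.4, 0.1, -0.2]
grip_width: 0.004
```

Force rose to 6.8 N and then let go as a clip snapped. I'll carry on down.

{"api": "servo_tool", "payload": {
  "rows": [
    [0.0,0,0.001,0,0],
    [0.0,0,0.001,0,0],
    [0.0,0,0,0,0],
    [0.0,0,0,0,0],
    [0.0,0,0,0,0]
  ]
}}

```text
clock: 24.8
tcp_pos: [0.5485, 0.252, 0.0762]
orientation: [-1.46, -0.686, 0.685]
ft_force: [-3.2, -1.0, 10.9]
grip_width: 0.006
```

{"api": "servo_tool", "payload": {
  "rows": [
    [0.0,0,0.002,0,0],
    [0.0,0,0.001,0,0],
    [0.0,0,0,0,0],
    [0.0,0,0,0,0],
    [0.0,0,0,0,0]
  ]
}}

```text
clock: 25.42
tcp_pos: [0.5486, 0.252, 0.0761]
orientation: [-1.461, -0.688, 0.684]
ft_force: [-10.4, -4.1, 28.8]
grip_width: 0.005
```

The lid hit a hard stop at z 0.0761 with 29 N, which is the seated height (0.076). Next I'll press at four points round the rim.

{"api": "servo_tool", "payload": {
  "rows": [
    [0.0,0,-0.012,0,0],
    [0.0,0.02,0,0,0],
    [0.0,0.022,0,0,0],
    [0.0,0,0.006,0,0],
    [0.0,0,0.004,0,0]
  ]
}}

```text
clock: 26.05
tcp_pos: [0.5755, 0.2846, 0.076]
orientation: [-1.46, -0.688, 0.684]
ft_force: [-8.8, -1.1, 33.5]
grip_width: 0.006
```

{"api": "servo_tool", "payload": {
  "rows": [
    [0.0,0,0.001,0,0],
    [0.0,0,0,0,0],
    [0.0,0,0,0,0],
    [0.0,0,0,0,0],
    [0.0,0,0,0,0]
  ]
}}

```text
clock: 26.68
tcp_pos: [0.5755, 0.2846, 0.0762]
orientation: [-1.46, -0.689, 0.682]
ft_force: [-5.9, 0.3, 21.1]
grip_width: 0.005
```

{"api": "servo_tool", "payload": {
  "rows": [
    [0.0,0,-0.011,0,0],
    [0.0,-0.021,0,0.021,0],
    [0.0,-0.021,0,0.021,0],
    [0.0,0,0.006,0,0],
    [0.0,0,0.004,0,0]
  ]
}}

```text
clock: 27.3
tcp_pos: [0.5151, 0.2783, 0.076]
orientation: [-1.46, -0.684, 0.687]
ft_force: [-18.9, -6.1, 47.2]
grip_width: 0.003
```

{"api": "servo_tool", "payload": {
  "rows": [
    [0.0,0,0.001,0,0],
    [0.0,0,0,0,0],
    [0.0,0,0,0,0],
    [0.0,0,0,0,0],
    [0.0,0,0,0,0]
  ]
}}

```text
clock: 27.92
tcp_pos: [0.5151, 0.2783, 0.0761]
orientation: [-1.46, -0.684, 0.687]
ft_force: [-15.6, -5.6, 33.1]
grip_width: 0.006
```

{"api": "servo_tool", "payload": {
  "rows": [
    [0.0,0,-0.011,0,0],
    [0.0,-0.021,0,-0.021,0],
    [0.0,-0.021,0,-0.021,0],
    [0.0,0,0.006,0,0],
    [0.0,0,0.004,0,0]
  ]
}}

```text
clock: 28.55
tcp_pos: [0.5226, 0.2185, 0.076]
orientation: [-1.462, -0.686, 0.685]
ft_force: [-11.4, -12.1, 45.9]
grip_width: 0.002
```

{"api": "servo_tool", "payload": {
  "rows": [
    [0.0,0,0.001,0,0],
    [0.0,0,0,0,0],
    [0.0,0,0,0,0],
    [0.0,0,0,0,0],
    [0.0,0,0,0,0]
  ]
}}

```text
clock: 29.18
tcp_pos: [0.5226, 0.2185, 0.0761]
orientation: [-1.463, -0.688, 0.685]
ft_force: [-7.3, -11.5, 31.5]
grip_width: 0.004
```

{"api": "servo_tool", "payload": {
  "rows": [
    [0.0,0,-0.011,0,0],
    [0.0,0.021,0,-0.021,0],
    [0.0,0.021,0,-0.021,0],
    [0.0,0,0.006,0,0],
    [0.0,0,0.004,0,0]
  ]
}}

```text
clock: 29.8
tcp_pos: [0.5819, 0.2258, 0.076]
orientation: [-1.461, -0.689, 0.683]
ft_force: [-5.7, -2.6, 34.7]
grip_width: 0.005
```

{"api": "servo_tool", "payload": {
  "rows": [
    [0.0,0,0.001,0,0],
    [0.0,0,0,0,0],
    [0.0,0,0,0,0],
    [0.0,0,0,0,0],
    [0.0,0,0,0,0]
  ]
}}

```text
clock: 30.42
tcp_pos: [0.5819, 0.2258, 0.0762]
orientation: [-1.461, -0.691, 0.681]
ft_force: [-1.3, -1.5, 20.6]
grip_width: 0.005
```

All four points stop at z 0.0760–0.0762 under 20–47 N, so the lid is level and seated. I'll lift away and use the last picture.

{"api": "servo_tool", "payload": {
  "rows": [
    [0.0,0,-0.02,0,0],
    [0.0,0,-0.04,0,0],
    [0.0,0,-0.05,0,0],
    [0.0,0,0,0.05,0],
    [0.0,0,0,0.05,0]
  ]
}}

```text
clock: 31.05
tcp_pos: [0.5018, 0.2896, 0.1823]
orientation: [-1.46, -0.684, 0.685]
ft_force: [-0.1, 0.5, -0.0]
grip_width: 0.002
```

{"api": "servo_tool", "payload": {
  "rows": [
    [0.0,-0.045,0,0.02,0],
    [0.0,-0.05,0,0,0],
    [0.0,-0.05,0,0,0],
    [0.0,-0.05,0,0,0],
    [0.0,-0.05,0,0,0]
  ]
}}

```text
clock: 31.68
tcp_pos: [0.3294, 0.1125, 0.1819]
orientation: [-1.459, -0.685, 0.688]
ft_force: [-0.4, -0.5, 1.3]
grip_width: 0.004
```

Run:
```python
from h import *
st();t=cam('top');s=cam('side')
a=cv2.resize(t['frame'][:,:,::-1][130:330,130:550],(756,360));b=np.hstack([crop(s,225,290,126,80,3),crop(s,300,160,126,80,3)])
cv2.imwrite('pics/final.png',np.vstack([a,b]))
print(fit([t],[.548,.252],.064,.076,np.radians(np.arange(0,360,4))),fit([s],[.548,.252],.064,.076,np.radians(np.arange(0,360,4))))
```

```text
t 31.675 tcp [0.3294 0.1125 0.1819] F [-0.37 -0.49  1.25] g 0.0004 q [ 0.108  0.065  2.022 -0.     1.055 -0.771]
[[ 0.638 -0.001 -0.77 ]
 [ 0.77  -0.     0.638]
 [-0.001 -1.     0.001]]
(array([0.54940091, 0.25156208]), np.float64(90.42041015625)) (array([0.54881644, 0.25316916]), np.float64(50.46745300292969))
```

View pics/final.png

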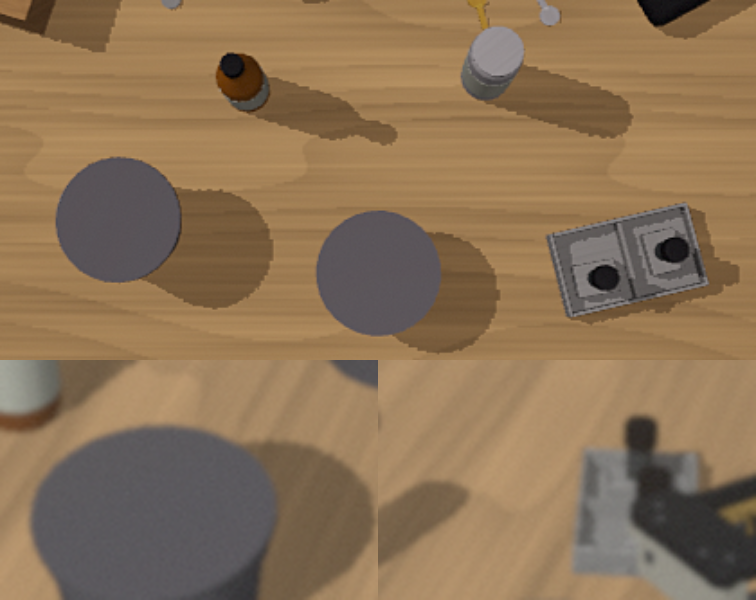

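The lid, at (118,220), is a clean level disc covering the collar. The clamp stands in the right-hand bay at (675,250), and nothing else has moved. Handing in.

```bash
python3 -c "
from bench import ctrl
print(ctrl.hand_in())"
```

```text
the job is handed in; nothing more can be done
None
```

The job is done and handed in at about 32 s on the robot's clock. The clamp stands in the empty bay of the tray, and the lid is snapped home on the tub.

- **Clamp:** I lowered it until I felt contact at 5 N, then released it. Later pictures show it upright inside the bay.
- **Lid:** It tipped towards the mouth when the clamp's weight came off. I pushed it over the mouth with two spread fingers, then pressed at the centre and at four points round it.
- **Seating check:** All five points stopped at z 0.0760–0.0762 m under 20–47 N; the seated height is 0.076 m. The final fits put the lid's centre within about 2 mm of the tub's in both cameras.
- **Disagreement:** While the lid was tipped, the two cameras' fits of its position differed by about 10 mm, because the fit assumed a level lid.
- **Other things:** The last picture shows the other things upright and in place by eye; I did not measure their positions again.

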